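# Wedge up a rocking bench multimeter

### The job

The bench multimeter rocks on its worn front-left foot (nearest you, to your left): press down on the top of the case at that corner to feel it rock, and let go. Then push the wooden wedge along the bench, thin end first, under that foot until it is snug and the meter sits level, press firmly on the same corner again to prove that it no longer rocks, and move clear. Only press and push: do not pick up the wedge or the meter, do not shove the meter out of its place, and leave the other things alone.

Things in the scene. Friction and masses are not known exactly. Their poses are not given: they have to be found in the camera images.
- meter: Bench multimeter, 2.1 to 2.9 kg, loose on the bench. Cream case 215 wide (y) x 250 deep (x) mm, flat top 104 and underside 16 mm above the bench; grey bumpers reach x +-134, y +-110.5 mm; a handle is folded round the rear half. Origin: bench level under the case's centre; +x from front panel (display, keys) to rear, +y to its left seen from the robot. It slides if pushed sideways with over 10 N.
- short_foot (a point): Lowest point of the worn front-left foot, at x -88, y +82 mm of the meter. All four feet are rubber domes of 9 mm radius at x +-88, y +-82 mm. The meter rests level on the other three, and this one hangs 4.5 to 7.5 mm above the bench (it differs from run to run).
- press_spot (a point): The spot to press: on the flat top of the case at its front-left corner, at x -115, y +98, z 104 mm of the meter. It takes 3 to 8 N to tip the meter, and the spot sinks 5 to 9 mm until the worn foot meets the bench (less or nothing with the wedge under it); let go, it comes back level. A firm test press is 8 to 15 N.
- wedge: Loose plain beech wedge, 40 g, 120 long x 42 wide, 18 mm high at its flat upright thick end (x -60), 1.5 mm at its thin end (x +60), top sloping evenly. Origin: centre of its flat underside; +x to the thin end. It starts left of the meter, thin end 40 to 100 mm from the case, pointing up to 0.5 rad wide of the foot. It slides at under 1 N; once it meets the foot the push rises to several N.
- reel: Bystander: steel solder reel standing upright, 52 mm across, 50 mm high, origin at the centre of its underside.
- pliers: Bystander: small pliers with yellow grips lying flat, 150 mm long, 16 mm high, origin under the middle, jaws to +x.
- screwdriver: Bystander: screwdriver with black handle lying flat along its x axis, 160 mm long.
- board: Bystander: green circuit board lying flat, 110 x 150 mm, with components up to 22 mm high, origin at the centre of its underside; it lies to the right of the meter.
Mind the look-alikes: they are no part of the job. Several things have the shape of the wedge; the one meant has the colours described above.

How it is judged:
By the outcome, as a careful person would: the job done as asked, in the order asked, and still so for the second after the job is handed in, with the robot touching nothing.
It also fails if it takes over 64 s, if anything falls off the work surface, if the arm or the gripper's body presses on something with over 40 N, if the wrist force passes 120 N, or if a joint passes its speed limit or range.

### The arm

A 6-joint arm with a two-finger parallel gripper is mounted at the origin on the work surface. World frame = base frame: x ahead of the robot, y to its left, z up, the work surface at z = 0. Lengths are in m, angles in rad, forces in N, time in s.
With the tool pointing down it reaches from about 0.35 to 0.775 m from the base axis. Payload 5.5 kg.
Tool frame: the origin (TCP) lies at the very end of the fingers, on their centre line; the grasp point (between the pads) lies 19 mm behind it (grip_depth is the distance from the TCP to the grasp point, in m); z points along the fingers, y is the direction in which the jaws open and shut (so a half turn about z gives the same grasp; the last joint's range is limited). The gripper opens to 85 mm and grips with 20 to 120 N. Pads are 22 mm wide; open, the fingers measure 114 mm over their backs; the gripper's body (76 mm by 85 mm) begins 54 mm behind the grasp point. The pads swing forward as they close: fully open they stand 13 mm farther back than shut.
Start: joints at [-1.418, 0.313, 0.046, 1.304, 0, 1.431], TCP at [0.166, -0.551, 0.231] pointing down, gripper open.
Joint ranges: [-2.76, 2.76], [-0.86, 1.69], [-1.03, 1.26], [-2.2, 2.34], [-1.47, 1.5], [-3.14, 3.14]. Speed limits (rad/s): [2.57, 2.57, 3.14, 3.14, 3.14, 3.14].

### API

Orientations are given as a 3x3 rotation matrix whose columns are the frame's x, y, z axes.
In Python, from rig import * gives the robot as it stands. The module is installed in compiled form; this text tells all that it offers.
- The arm moves only by the tool step_arm, never from a script. Its argument "motion" is a list of rows, each an object with "translation": the shift along the tool's x, y, z each as a share of 0.2 m, from -1 to 1, a list of three; "angular": the turn, a rotation vector about the tool's x, y, z each as a share of 0.5 rad, from -1 to 1, a list of three; "jaw": the gripper's target within -1 to 1 (fully open at 1, half-way at 0, shut at -1). A call has exactly 5 rows; each row is the pose to reach, as a shift and turn from the pose commanded when the call began, along the tool's axes at that moment; what a row does not reach only later rows make up. A row lasts 1/8 s, in which the tool goes at most 62.5 mm and 10.7 degrees, less where a joint would pass 70% of its speed; a pose out of reach is approached as far as the arm can. A call with a number of a shift or a turn outside -1 to 1 is refused whole. A call with a gripper value outside its range is refused whole. The fingers move at their own pace and stop on an object; "force" is the grip in N (left out, the last holds). Time passes only in rows, so rows that repeat a pose let the fingers close, or fill a call up. It gives the time, the measured TCP pose, the force and the opening at its end, in the units of the state.
- get_obs(): the state, without advancing time (a new reading comes with each control period).
- grab_frame(name): name is "scene" or "top" or "wrist"; returns a dict with "pixels" (420x560x3 uint8, red, green, blue), "K" (3x3 intrinsics, pixels), "extrinsics" (4x4, takes a point from world to camera coordinates). Camera axes: x right, y down, z forward; pixel columns grow to the right and rows downward; lengths in m; the calibration is good to about 2 mm. A picture is of the moment at which its call begins. There is no depth.
- job_done(): hands the job in, once; it reports no verdict.
The state is a dict: "clock": time; "joint_positions": joint angles; "dq": joint speeds; "joint_efforts": joint torques, N m; "ee_pos": TCP position; "ee_rot": TCP orientation; "wrist_force": force on the tool from outside, world axes, zero at the start; "torque": the same for the moment, N m; "opening": finger opening in m.
Only numpy, scipy, OpenCV 4.12 (cv2) and the standard library are available. Lean on these libraries where they do the work, as an engineer would, in place of code of your own. Each camera call takes 0.05 s, during which the arm holds its last target. There are 200 camera calls.

## Working session

There is one attempt and no reset: what is moved stays moved. The work goes in short steps, Python scripts to look and compute and a tool call to move; the robot and the scene stay as the last step left them, time stands still between calls to the robot, and variables do not carry over. Pictures are saved under pics/ and viewed, about 8 in all and at most 12, crops included, and the job is handed in when it is done.

Besides the shell and the picture viewer there is one more tool, called after ">>>" as name(argument=value, ...), one argument or row to a line, values as JSON. step_arm: Moves the arm, as the interface text tells. Shift numbers are shares of 0.2 m and turn numbers shares of 0.5 rad, none past 1 either way. Its arguments: {"type":"object","properties":{"motion":{"type":"array","items":{"type":"object","properties":{"translation":{"type":"array","items":{"type":"number","minimum":-1,"maximum":1}},"angular":{"type":"array","items":{"type":"number","minimum":-1,"maximum":1}},"jaw":{"type":"number"}}}},"force":{"type":"number"}},"required":["motion"]}

```bash
mkdir -p pics; cat > h.py <<'E'
from rig import *
import numpy as np, cv2
def ray(f,u,v,z):
    K,E=np.array(f["K"]),np.array(f["extrinsics"]);R,t=E[:3,:3],E[:3,3]
    d=R.T@np.linalg.solve(K,[u,v,1]);c=-R.T@t
    return c+d*(z-c[2])/d[2]
def proj(f,P):
    K,E=np.array(f["K"]),np.array(f["extrinsics"])
    q=(E[:3,:3]@np.atleast_2d(P).T).T+E[:3,3];q=q@K.T
    return q[:,:2]/q[:,2:]
E
cat > snap.py <<'E'
from h import *
import sys,pickle
for n in sys.argv[2:]:
    f=grab_frame(n);pickle.dump(f,open(f"{n}{sys.argv[1]}.pkl","wb"))
    cv2.imwrite(f"pics/{n}{sys.argv[1]}.png",np.array(f["pixels"])[:,:,::-1])
    E=np.array(f["extrinsics"]);print(n,(-E[:3,:3].T@E[:3,3]).round(3),E[2,:3].round(2))
o=get_obs();print({k:np.round(o[k],3).tolist() for k in("clock","ee_pos","ee_rot","wrist_force","opening")})
E
python3 snap.py 0 top scene
```

```text
top [ 0.492 -0.025  1.449] [ 0.09  0.03 -1.  ]
scene [0.978 0.586 0.969] [-0.3  -0.53 -0.79]
{'clock': 0.1, 'ee_pos': [0.166, -0.55, 0.23], 'ee_rot': [[0.957, 0.289, -0.0], [0.289, -0.957, 0.002], [0.0, -0.002, -1.0]], 'wrist_force': [-0.96, -0.016, 0.005], 'opening': 0.085}
```

View pics/top0.png

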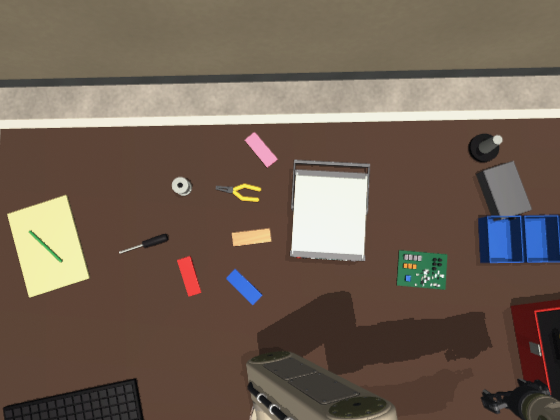

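View pics/scene0.png

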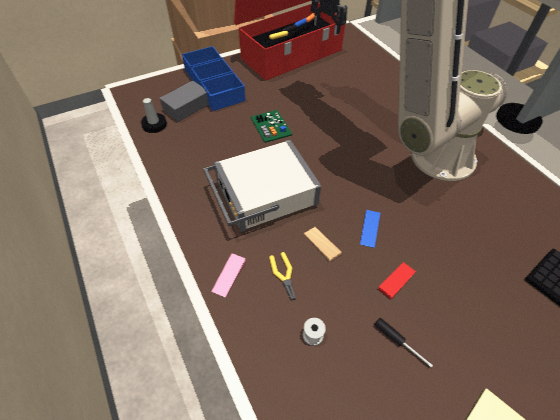

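Top view: wedge-shaped candidates are tan (251,237), red (189,276), blue (244,287) and pink (261,150). The plain beech one is tan (251,237). The meter is at (330,212), with its front at the bottom edge (row ~260).

```bash
python3 - <<'E'
import cv2
a=cv2.imread("pics/top0.png")[150:270,222:382];cv2.imwrite("pics/c1.png",cv2.resize(a,None,fx=5,fy=5,interpolation=cv2.INTER_CUBIC))
a=cv2.imread("pics/scene0.png")[135:265,200:350];cv2.imwrite("pics/c2.png",cv2.resize(a,None,fx=4.5,fy=4.5,interpolation=cv2.INTER_CUBIC))
E
```

```text
(no output)
```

View pics/c1.png

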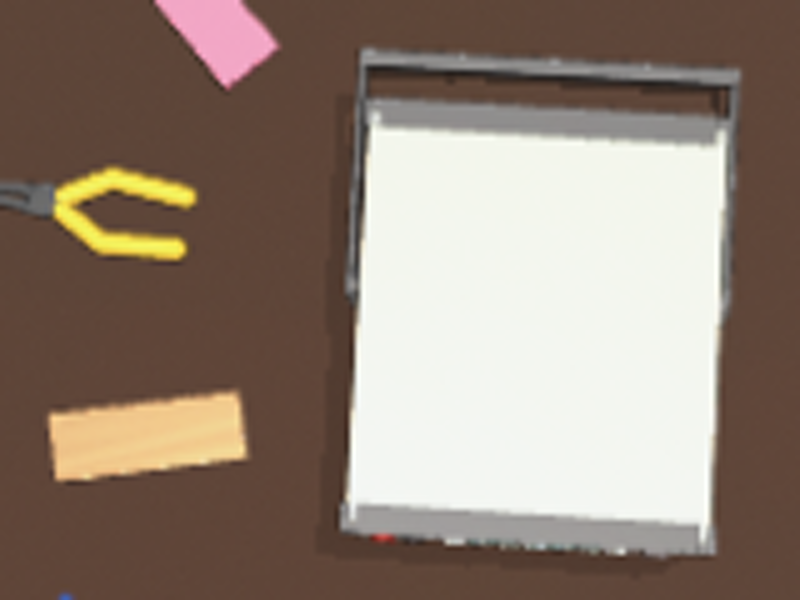

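View pics/c2.png

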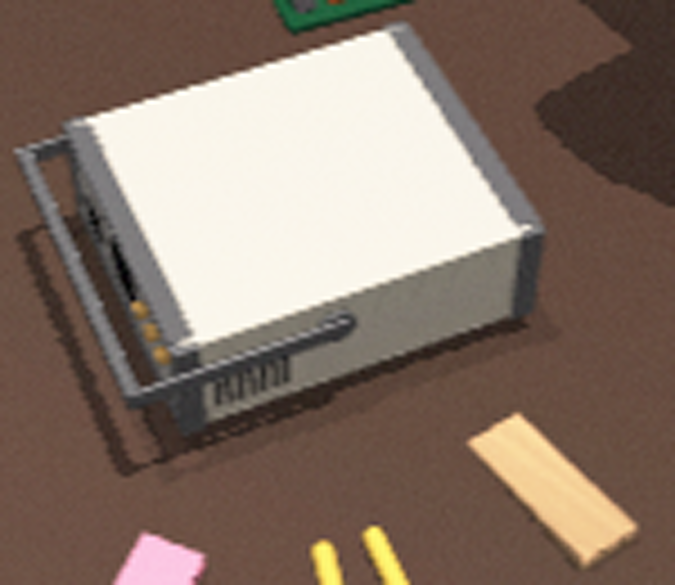

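Crop 1: the tan wedge spans crop (50,415), (240,390), (247,460), (57,480). The white top's corners are about (370,127), (725,143), (708,527), (352,507), with grey bumpers beyond. Crop 2 shows the wedge's thick end face at the far left from the meter (lower right of the crop), so the thin end points at the meter.

```bash
python3 - <<'E'
from h import *
import pickle
f=pickle.load(open("top0.pkl","rb"));s=pickle.load(open("scene0.pkl","rb"))
T=lambda u,v,z:ray(f,222+u/5-.4,150+v/5-.4,z)
S=lambda u,v,z:ray(s,200+u/4.5-.4,135+v/4.5-.4,z)
def show(n,P):
    P=np.array(P)[:,:2];c=P.mean(0);print(n,P.round(3).tolist(),"c",c.round(4),"edges",np.linalg.norm(P-np.roll(P,-1,0),axis=1).round(3),"ang",[round(float(np.arctan2(*(P[(i+1)%4]-P[i])[::-1])),3) for i in range(4)])
show("white top",[T(*p,.104) for p in[(370,127),(725,143),(708,527),(352,507)]])
show("outer top",[T(*p,.106) for p in[(370,100),(725,118),(715,552),(342,530)]])
show("white scene",[S(*p,.104) for p in[(190,348),(95,122),(392,30),(522,228)]])
show("wedge top",[T(50,415,.018),T(240,390,.0015),T(247,460,.0015),T(57,480,.018)])
show("wedge scene",[S(635,528,.018),S(516,413,.0015),S(469,442,.0015),S(585,552,.018)])
E
```

```text
white top [[0.747, -0.037], [0.734, -0.248], [0.507, -0.231], [0.521, -0.023]] c [ 0.6272 -0.1347] edges [0.211 0.228 0.209 0.227] ang [-1.633, 3.069, 1.503, -0.061]
outer top [[0.763, -0.037], [0.749, -0.248], [0.492, -0.235], [0.507, -0.017]] c [ 0.6279 -0.1341] edges [0.211 0.257 0.218 0.257] ang [-1.639, 3.09, 1.501, -0.078]
white scene [[0.753, -0.035], [0.728, -0.241], [0.503, -0.227], [0.519, -0.023]] c [ 0.6259 -0.1315] edges [0.208 0.225 0.205 0.234] ang [-1.688, 3.08, 1.493, -0.051]
wedge top [[0.583, 0.167], [0.598, 0.048], [0.554, 0.044], [0.542, 0.163]] c [0.5691 0.1052] edges [0.12  0.045 0.12  0.041] ang [-1.442, -3.051, 1.67, 0.106]
wedge scene [[0.542, 0.164], [0.555, 0.044], [0.595, 0.05], [0.579, 0.164]] c [0.5679 0.1056] edges [0.121 0.04  0.116 0.037] ang [-1.462, 0.136, 1.706, 3.138]
```

Both cameras agree. The meter is at (0.627,-0.134) with yaw ≈ -0.067, so the press spot is ≈ (0.519,-0.0285) and the foot ≈ (0.545,-0.046). The wedge is at (0.5685,0.1055), heading -1.45. I'm moving toward the press spot with the gripper closing.

>>> step_arm(
  motion=[
    {"translation":[0.2,-0.16,0],"angular":[0,0,-0.2],"jaw":-1},
    {"translation":[0.4,-0.32,0],"angular":[0,0,-0.4],"jaw":-1},
    {"translation":[0.6,-0.48,0],"angular":[0,0,-0.6],"jaw":-1},
    {"translation":[0.8,-0.65,0],"angular":[0,0,-0.8],"jaw":-1},
    {"translation":[1,-0.81,0],"angular":[0,0,-1],"jaw":-1},
  ],
  force=40,
)

```text
clock: 0.72
ee_pos: [0.3112, -0.336, 0.231]
ee_rot: [[0.7, 0.714, -0.0], [0.714, -0.7, 0.0], [0.0, -0.0, -1.0]]
wrist_force: [1.2, -0.5, -0.2]
opening: -0.0001
```

```bash
cat > to.py <<'E'
# to.py x y z yaw : shares needed from the measured pose to reach it (tool down, tool x at yaw)
from h import *
import sys
from scipy.spatial.transform import Rotation as Ro
x,y,z,w=map(float,sys.argv[1:5]);o=get_obs();R=np.array(o["ee_rot"]);p=np.array(o["ee_pos"])
G=np.array([[np.cos(w),np.sin(w),0],[np.sin(w),-np.cos(w),0],[0,0,-1]])
print("pos",p.round(4),"yaw",round(float(np.arctan2(R[1,0],R[0,0])),3),"t",o["clock"],"F",np.round(o["wrist_force"],2),"tr",(R.T@([x,y,z]-p)/.2).round(3),"ang",(Ro.from_matrix(R.T@G).as_rotvec()/.5).round(3))
E
python3 to.py .519 -.0285 .15 1.504
```

```text
pos [ 0.3112 -0.336   0.231 ] yaw 0.796 t 0.725 F [ 1.18 -0.54 -0.17] tr [ 1.825 -0.333  0.405] ang [-1.000e-03 -1.000e-03 -1.417e+00]
```

>>> step_arm(
  motion=[
    {"translation":[0.2,-0.04,0.0],"angular":[0,0,-0.2],"jaw":-1},
    {"translation":[0.4,-0.08,0.0],"angular":[0,0,-0.4],"jaw":-1},
    {"translation":[0.6,-0.12,0.0],"angular":[0,0,-0.6],"jaw":-1},
    {"translation":[0.8,-0.16,0.0],"angular":[0,0,-0.8],"jaw":-1},
    {"translation":[1,-0.2,0.0],"angular":[0,0,-1],"jaw":-1},
  ],
)

```text
clock: 1.35
ee_pos: [0.423, -0.1659, 0.231]
ee_rot: [[0.271, 0.962, -0.0], [0.962, -0.271, 0.0], [0.0, -0.0, -1.0]]
wrist_force: [-0.1, -1.0, -0.1]
opening: 0.0002
```

```bash
python3 to.py .519 -.0285 .13 1.504
```

```text
pos [ 0.423  -0.1659  0.231 ] yaw 1.296 t 1.35 F [-0.09 -0.96 -0.14] tr [0.791 0.276 0.505] ang [-0.001 -0.    -0.416]
```

>>> step_arm(
  motion=[
    {"translation":[0.26,0.09,0.1],"angular":[0,0,-0.15],"jaw":-1},
    {"translation":[0.53,0.18,0.2],"angular":[0,0,-0.3],"jaw":-1},
    {"translation":[0.79,0.276,0.3],"angular":[0,0,-0.416],"jaw":-1},
    {"translation":[0.79,0.276,0.4],"angular":[0,0,-0.416],"jaw":-1},
    {"translation":[0.79,0.276,0.505],"angular":[0,0,-0.416],"jaw":-1},
  ],
)

```text
clock: 1.98
ee_pos: [0.519, -0.0293, 0.1291]
ee_rot: [[0.068, 0.998, -0.001], [0.998, -0.068, 0.0], [-0.0, -0.001, -1.0]]
wrist_force: [-0.2, -0.9, 0.8]
opening: 0.0003
```

```bash
python3 snap.py 1 wrist scene; python3 to.py .519 -.0285 .108 1.504; python3 - <<'E'
import cv2,numpy as np
a=cv2.imread("pics/wrist1.png");b=cv2.imread("pics/scene1.png")[120:260,200:360]
a=cv2.resize(a,(440,330));b=cv2.resize(b,(360,315));c=np.zeros((330,800,3),np.uint8);c[:,:440]=a;c[:315,440:]=b;cv2.imwrite("pics/m1.png",c)
E
```

```text
wrist [0.524 0.046 0.271] [-0.02 -0.3  -0.95]
scene [0.978 0.586 0.969] [-0.3  -0.53 -0.79]
{'clock': 2.075, 'ee_pos': [0.517, -0.03, 0.128], 'ee_rot': [[0.069, 0.998, -0.005], [0.998, -0.069, 0.001], [0.001, -0.005, -1.0]], 'wrist_force': [0.048, -0.305, 0.761], 'opening': 0.0}
pos [ 0.517  -0.0296  0.1276] yaw 1.502 t 2.075 F [ 0.05 -0.31  0.76] tr [0.006 0.01  0.098] ang [-0.011 -0.001 -0.005]
```

View pics/m1.png

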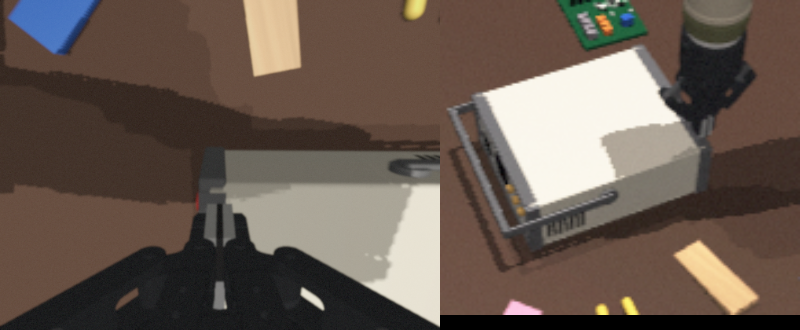

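Wrist view: the shut fingertips at (219,205) hang over the case's front-left corner, on the bumper/top boundary as expected. I'll aim 3 mm further onto the top and descend.

>>> step_arm(
  motion=[
    {"translation":[0,0.02,0.04],"jaw":-1},
    {"translation":[0,0.02,0.08],"jaw":-1},
    {"translation":[0,0.02,0.1],"jaw":-1},
    {"translation":[0,0.02,0.11],"jaw":-1},
    {"translation":[0,0.02,0.11],"jaw":-1},
  ],
)

```text
invalid input
```

```bash
python3 to.py .522 -.0295 .104 1.504
```

```text
pos [ 0.517  -0.0296  0.1276] yaw 1.502 t 2.075 F [ 0.05 -0.31  0.76] tr [0.002 0.026 0.118] ang [-0.011 -0.001 -0.005]
```

Angular is required in every row.

>>> step_arm(
  motion=[
    {"translation":[0,0.02,0.04],"angular":[0,0,0],"jaw":-1},
    {"translation":[0,0.02,0.08],"angular":[0,0,0],"jaw":-1},
    {"translation":[0,0.02,0.1],"angular":[0,0,0],"jaw":-1},
    {"translation":[0,0.02,0.11],"angular":[0,0,0],"jaw":-1},
    {"translation":[0,0.02,0.11],"angular":[0,0,0],"jaw":-1},
  ],
)

```text
clock: 2.7
ee_pos: [0.523, -0.0308, 0.1083]
ee_rot: [[0.07, 0.998, 0.0], [0.998, -0.07, -0.0], [-0.0, 0.0, -1.0]]
wrist_force: [0.2, -0.5, 1.0]
opening: -0.0
```

```bash
python3 to.py .522 -.0295 .104 1.504
```

```text
pos [ 0.523  -0.0308  0.1083] yaw 1.501 t 2.7 F [ 0.24 -0.53  0.96] tr [ 0.006 -0.005  0.022] ang [ 0.     0.    -0.007]
```

>>> step_arm(
  motion=[
    {"translation":[0.006,-0.005,0.01],"angular":[0,0,0],"jaw":-1},
    {"translation":[0.006,-0.005,0.02],"angular":[0,0,0],"jaw":-1},
    {"translation":[0.006,-0.005,0.025],"angular":[0,0,0],"jaw":-1},
    {"translation":[0.006,-0.005,0.03],"angular":[0,0,0],"jaw":-1},
    {"translation":[0.006,-0.005,0.03],"angular":[0,0,0],"jaw":-1},
  ],
)

```text
clock: 3.32
ee_pos: [0.5218, -0.0291, 0.1025]
ee_rot: [[0.07, 0.998, -0.0], [0.998, -0.07, 0.001], [0.001, -0.0, -1.0]]
wrist_force: [-2.4, 2.4, 4.2]
opening: 0.0004
```

>>> step_arm(
  motion=[
    {"translation":[0,0,0.005],"angular":[0,0,0],"jaw":-1},
    {"translation":[0,0,0.01],"angular":[0,0,0],"jaw":-1},
    {"translation":[0,0,0.015],"angular":[0,0,0],"jaw":-1},
    {"translation":[0,0,0.02],"angular":[0,0,0],"jaw":-1},
    {"translation":[0,0,0.02],"angular":[0,0,0],"jaw":-1},
  ],
)

```text
clock: 3.95
ee_pos: [0.5218, -0.029, 0.0984]
ee_rot: [[0.07, 0.998, -0.0], [0.998, -0.07, 0.001], [0.001, -0.0, -1.0]]
wrist_force: [-2.0, 3.7, 5.2]
opening: -0.0002
```

>>> step_arm(
  motion=[
    {"translation":[0,0,0.004],"angular":[0,0,0],"jaw":-1},
    {"translation":[0,0,0.008],"angular":[0,0,0],"jaw":-1},
    {"translation":[0,0,0.012],"angular":[0,0,0],"jaw":-1},
    {"translation":[0,0,0.012],"angular":[0,0,0],"jaw":-1},
    {"translation":[0,0,0.012],"angular":[0,0,0],"jaw":-1},
  ],
)

```text
clock: 4.58
ee_pos: [0.5218, -0.0288, 0.0975]
ee_rot: [[0.069, 0.998, 0.001], [0.998, -0.069, 0.001], [0.001, 0.001, -1.0]]
wrist_force: [-6.8, 4.0, 15.9]
opening: -0.0001
```

It rocked and bottomed at z≈0.0978, a sink of ~6 mm that puts the foot gap at ≈5 mm. Letting go now.

>>> step_arm(
  motion=[
    {"translation":[0,0,-0.02],"angular":[0,0,0],"jaw":-1},
    {"translation":[0,0,-0.04],"angular":[0,0,0],"jaw":-1},
    {"translation":[0,0,-0.08],"angular":[0,0,0],"jaw":-1},
    {"translation":[0,0,-0.16],"angular":[0,0,0],"jaw":-1},
    {"translation":[0,0,-0.26],"angular":[0,0,0],"jaw":-1},
  ],
)

```text
clock: 5.2
ee_pos: [0.5216, -0.0294, 0.1479]
ee_rot: [[0.07, 0.998, -0.001], [0.998, -0.07, 0.0], [0.0, -0.001, -1.0]]
wrist_force: [0.5, -0.6, -1.3]
opening: -0.0002
```

```bash
python3 to.py .560 .205 .15 1.69
```

```text
pos [ 0.5216 -0.0294  0.1479] yaw 1.501 t 5.2 F [ 0.54 -0.63 -1.34] tr [ 1.183  0.109 -0.01 ] ang [-0.003 -0.    -0.379]
```

>>> step_arm(
  motion=[
    {"translation":[0.2,0.01,0],"angular":[0,0,-0.1],"jaw":-0.53},
    {"translation":[0.45,0.03,0],"angular":[0,0,-0.2],"jaw":-0.53},
    {"translation":[0.7,0.05,0],"angular":[0,0,-0.3],"jaw":-0.53},
    {"translation":[0.95,0.08,0.1],"angular":[0,0,-0.38],"jaw":-0.53},
    {"translation":[1,0.1,0.2],"angular":[0,0,-0.38],"jaw":-0.53},
  ],
)

```text
clock: 5.82
ee_pos: [0.5565, 0.1717, 0.1076]
ee_rot: [[-0.124, 0.992, 0.001], [0.992, 0.124, 0.0], [0.0, 0.001, -1.0]]
wrist_force: [0.7, -0.3, -0.9]
opening: 0.0199
```

```bash
python3 to.py .5575 .197 .006 1.689; python3 snap.py 2 top wrist
```

```text
pos [0.5565 0.1717 0.1076] yaw 1.695 t 5.825 F [ 0.68 -0.35 -0.95] tr [0.125 0.02  0.508] ang [ 0.002 -0.001  0.012]
top [ 0.492 -0.025  1.449] [ 0.09  0.03 -1.  ]
wrist [0.546 0.247 0.247] [ 0.03 -0.3  -0.95]
{'clock': 5.925, 'ee_pos': [0.555, 0.17, 0.105], 'ee_rot': [[-0.122, 0.993, -0.004], [0.993, 0.122, -0.001], [-0.0, -0.004, -1.0]], 'wrist_force': [-0.795, -0.763, -0.385], 'opening': 0.02}
```

View pics/wrist2.png

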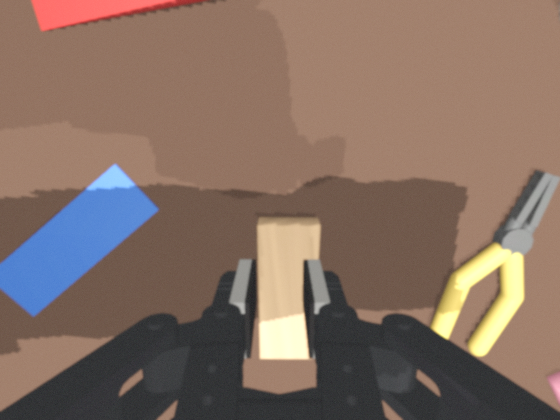

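Wrist view: the beech wedge lies straight under the fingers. Its thick end's base edge is at row 217 (cols 257–320) and its top edge at row 224. The pliers and the blue wedge are well clear.

```bash
python3 - <<'E'
from h import *
import pickle
f=pickle.load(open("wrist2.pkl","rb"))
for u,v,z in[(257,217,0),(320,218,0),(258,224,.018),(320,224,.018),(259,360,.0135),(310,359,.0035)]:print(u,v,ray(f,u,v,z).round(4))
# pushing plan: COM arc right by th over s1 then straight
tail=np.array([.5614,.165]);psi=-1.453;foot=np.array([.545,-.046])
h=lambda a:np.array([np.cos(a),np.sin(a)])
for th in(.34,.38,.42):
    c=tail+.06*h(psi);a=psi
    for i in range(80): a-=th/80;c=c+.001*h(a)
    print(th,"lat miss",np.cross(h(a),foot-c).round(4),"fwd",(h(a)@(foot-c)).round(4))
E
```

```text
257 217 [0.5398 0.1622 0.    ]
320 218 [0.5846 0.1671 0.    ]
258 224 [0.5415 0.1636 0.018 ]
320 224 [0.5825 0.1687 0.018 ]
259 360 [0.5539 0.0513 0.0135]
310 359 [0.5948 0.0491 0.0035]
0.34 lat miss -0.0028 fwd 0.0744
0.38 lat miss 0.0018 fwd 0.0742
0.42 lat miss 0.0063 fwd 0.0738<stdin>:11: DeprecationWarning: Arrays of 2-dimensional vectors are deprecated. Use arrays of 3-dimensional vectors instead. (deprecated in NumPy 2.0)
```

>>> step_arm(
  motion=[
    {"translation":[0.14,0.02,0.1],"angular":[0,0,0],"jaw":-0.53},
    {"translation":[0.14,0.02,0.2],"angular":[0,0,0],"jaw":-0.53},
    {"translation":[0.14,0.02,0.3],"angular":[0,0,0],"jaw":-0.53},
    {"translation":[0.14,0.02,0.4],"angular":[0,0,0],"jaw":-0.53},
    {"translation":[0.14,0.02,0.48],"angular":[0,0,0],"jaw":-0.53},
  ],
)

```text
clock: 6.55
ee_pos: [0.5568, 0.196, 0.0118]
ee_rot: [[-0.118, 0.993, 0.0], [0.993, 0.118, -0.0], [-0.0, -0.0, -1.0]]
wrist_force: [0.4, 0.5, -0.3]
opening: 0.0202
```

```bash
python3 to.py .5575 .190 .006 1.689
```

```text
pos [0.5568 0.196  0.0118] yaw 1.69 t 6.55 F [ 0.41  0.53 -0.27] tr [-0.03  -0.     0.029] ang [-0.     0.001  0.001]
```

```bash
cat > plan.py <<'E'
# plan.py s0 s1 : 5 rows pushing COM travel s0..s1 (mm; negative = approach), relative to measured pose
from h import *
import sys
from scipy.spatial.transform import Rotation as Ro
h=lambda a:np.array([np.cos(a),np.sin(a)])
def pose(s,th=.365,S=80,d=.011):
    tail=np.array([.562,.1655]);a=-1.453;c=tail+.06*h(a)
    if s<0:return c+s*.001*h(a)-(.06+d)*h(a),a
    for i in range(int(s)): a-=(th/S if i<S else 0);c=c+.001*h(a)
    return c-(.06+d)*h(a),a
o=get_obs();R=np.array(o["ee_rot"]);p=np.array(o["ee_pos"])
print("pos",p.round(4),"F",np.round(o["wrist_force"],1))
for s in np.linspace(float(sys.argv[1]),float(sys.argv[2]),6)[1:]:
    q,a=pose(s);w=a+np.pi
    G=np.array([[np.cos(w),np.sin(w),0],[np.sin(w),-np.cos(w),0],[0,0,-1]])
    print(round(s),q.round(4),(R.T@(np.r_[q,.008]-p)/.2).round(3),(Ro.from_matrix(R.T@G).as_rotvec()/.5).round(3))
E
python3 plan.py -15 30
```

```text
pos [0.5568 0.196  0.0118] F [ 0.4  0.5 -0.3]
-6 [0.56   0.1824] [-0.07   0.008  0.019] [-0.     0.001  0.002]
3 [0.562  0.1735] [-0.115  0.012  0.019] [-0.     0.001  0.029]
12 [0.5656 0.1648] [-0.16   0.025  0.019] [0.    0.001 0.111]
21 [0.5689 0.156 ] [-0.206  0.036  0.019] [0.    0.001 0.194]
30 [0.5718 0.147 ] [-0.252  0.045  0.019] [0.    0.001 0.276]
```

>>> step_arm(
  motion=[
    {"translation":[-0.06,0.008,0.02],"angular":[0,0,0],"jaw":-0.53},
    {"translation":[-0.115,0.012,0.02],"angular":[0,0,0.03],"jaw":-0.53},
    {"translation":[-0.16,0.025,0.02],"angular":[0,0,0.11],"jaw":-0.53},
    {"translation":[-0.205,0.035,0.02],"angular":[0,0,0.195],"jaw":-0.53},
    {"translation":[-0.25,0.045,0.02],"angular":[0,0,0.275],"jaw":-0.53},
  ],
)

```text
clock: 7.18
ee_pos: [0.5722, 0.1478, 0.0083]
ee_rot: [[0.02, 1.0, 0.001], [1.0, -0.02, 0.0], [0.0, 0.001, -1.0]]
wrist_force: [-0.3, -0.2, 0.1]
opening: 0.0198
```

```bash
python3 plan.py 30 60
```

```text
pos [0.5722 0.1478 0.0083] F [-0.3 -0.2  0.1]
36 [0.5735 0.1409] [-0.034  0.008  0.002] [ 0.002 -0.     0.052]
42 [0.5751 0.1348] [-0.065  0.016  0.002] [ 0.002 -0.     0.107]
48 [0.5765 0.1286] [-0.095  0.024  0.002] [ 0.002 -0.     0.162]
54 [0.5777 0.1225] [-0.126  0.03   0.002] [ 0.002 -0.     0.216]
60 [0.5788 0.1163] [-0.157  0.036  0.002] [ 0.002 -0.     0.271]
```

>>> step_arm(
  motion=[
    {"translation":[-0.034,0.008,0],"angular":[0,0,0.05],"jaw":-0.53},
    {"translation":[-0.065,0.016,0],"angular":[0,0,0.105],"jaw":-0.53},
    {"translation":[-0.095,0.024,0],"angular":[0,0,0.16],"jaw":-0.53},
    {"translation":[-0.126,0.03,0],"angular":[0,0,0.215],"jaw":-0.53},
    {"translation":[-0.157,0.036,0],"angular":[0,0,0.27],"jaw":-0.53},
  ],
)

```text
clock: 7.8
ee_pos: [0.5782, 0.1165, 0.0078]
ee_rot: [[0.154, 0.988, -0.0], [0.988, -0.154, -0.0], [-0.0, -0.0, -1.0]]
wrist_force: [-0.4, 1.1, 0.4]
opening: 0.0202
```

```bash
python3 plan.py 60 80; python3 snap.py 3 wrist scene; python3 - <<'E'
import cv2,numpy as np
a=cv2.imread("pics/wrist3.png");b=cv2.imread("pics/scene3.png")[150:290,240:400]
a=cv2.resize(a,(440,330));b=cv2.resize(b,(360,315));c=np.zeros((330,800,3),np.uint8);c[:,:440]=a;c[:315,440:]=b;cv2.imwrite("pics/m3.png",c)
E
```

```text
pos [0.5782 0.1165 0.0078] F [-0.4  1.1  0.4]
64 [0.5794 0.1121] [-0.021  0.009 -0.001] [-0.    0.    0.04]
68 [0.5799 0.1079] [-0.041  0.015 -0.001] [-0.     0.     0.076]
72 [0.5804 0.1038] [-0.061  0.021 -0.001] [-0.     0.     0.113]
76 [0.5808 0.0996] [-0.082  0.026 -0.001] [-0.     0.     0.149]
80 [0.5811 0.0954] [-0.102  0.03  -0.001] [-0.     0.     0.186]
wrist [0.59  0.192 0.15 ] [-0.05 -0.29 -0.95]
scene [0.978 0.586 0.969] [-0.3  -0.53 -0.79]
{'clock': 7.9, 'ee_pos': [0.578, 0.116, 0.008], 'ee_rot': [[0.153, 0.988, 0.0], [0.988, -0.153, -0.0], [-0.0, 0.0, -1.0]], 'wrist_force': [0.412, -0.192, -0.421], 'opening': 0.02}
```

View pics/m3.png

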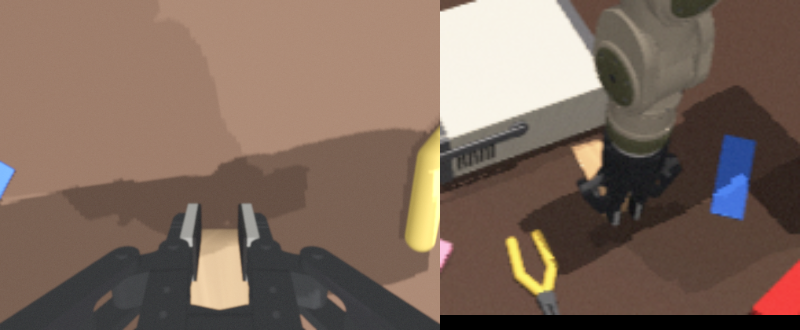

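Wrist view: the wedge's thick end is centred between the tips at (220,230) in the 440-px scale, so it is being pushed squarely. The pliers (yellow, right) are a few cm off. Continuing.

>>> step_arm(
  motion=[
    {"translation":[-0.02,0.006,0],"angular":[0,0,0.04],"jaw":-0.53},
    {"translation":[-0.04,0.013,0],"angular":[0,0,0.075],"jaw":-0.53},
    {"translation":[-0.06,0.019,0],"angular":[0,0,0.11],"jaw":-0.53},
    {"translation":[-0.08,0.024,0],"angular":[0,0,0.15],"jaw":-0.53},
    {"translation":[-0.1,0.03,0],"angular":[0,0,0.185],"jaw":-0.53},
  ],
)

```text
clock: 8.52
ee_pos: [0.5811, 0.0959, 0.0079]
ee_rot: [[0.244, 0.97, -0.0], [0.97, -0.244, -0.0], [-0.0, -0.0, -1.0]]
wrist_force: [0.2, -0.4, -1.0]
opening: 0.0199
```

```bash
python3 plan.py 80 100; python3 snap.py 4 top wrist; python3 - <<'E'
from h import *
import pickle
f=pickle.load(open("wrist3.pkl","rb"));print("tail at snap3",ray(f,280,293,.018).round(4))
a=cv2.imread("pics/top4.png")[180:280,230:310];a=cv2.resize(a,(400,500),interpolation=cv2.INTER_CUBIC)
b=cv2.resize(cv2.imread("pics/wrist4.png")[200:420,140:420],(400,314));c=np.zeros((500,800,3),np.uint8);c[:,:400]=a;c[:314,400:]=b;cv2.imwrite("pics/m4.png",c)
E
```

```text
pos [0.5811 0.0959 0.0079] F [ 0.2 -0.4 -1. ]
84 [0.5801 0.0915] [-0.022  0.001 -0.001] [-0.     0.     0.002]
88 [0.5791 0.0876] [-0.042  0.    -0.001] [-0.     0.     0.002]
92 [0.5782 0.0837] [-0.062  0.    -0.001] [-0.     0.     0.002]
96 [0.5772 0.0799] [-0.082  0.    -0.001] [-0.     0.     0.002]
100 [0.5762 0.076 ] [-0.102  0.    -0.001] [-0.     0.     0.002]
top [ 0.492 -0.025  1.449] [ 0.09  0.03 -1.  ]
wrist [0.6   0.169 0.15 ] [-0.07 -0.29 -0.95]
{'clock': 8.625, 'ee_pos': [0.581, 0.096, 0.008], 'ee_rot': [[0.244, 0.97, 0.0], [0.97, -0.244, -0.0], [-0.0, 0.0, -1.0]], 'wrist_force': [0.1, 0.133, 0.005], 'opening': 0.02}
tail at snap3 [0.5782 0.1151 0.018 ]
```

View pics/m4.png

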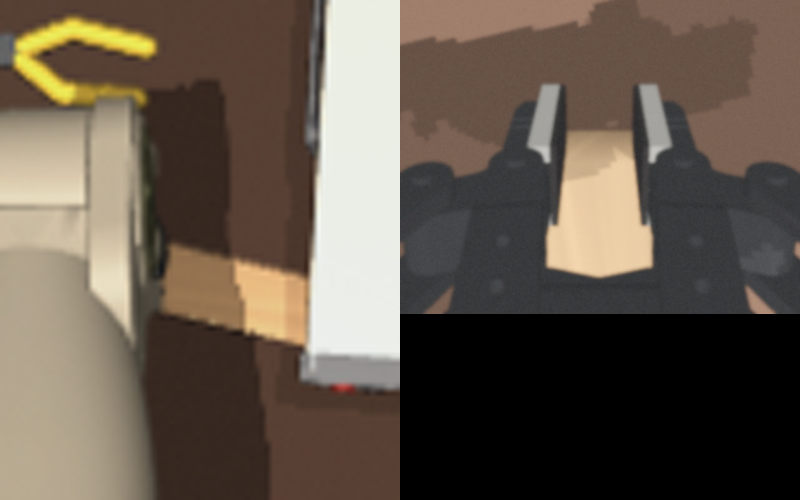

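Top crop: the wedge, heading slightly down-right, reaches the case edge with edges at (165,245)→(305,275) and (165,312)→(305,346). The thin end is already under the case side and the tail is square on the tips. Checking the aim.

```bash
python3 - <<'E'
from h import *
import pickle
f=pickle.load(open("top4.pkl","rb"))
T=lambda u,v,z:ray(f,230+u/5-.4,180+v/5-.4,z)[:2]
tl,tr,bl,br=T(165,245,.008),T(305,276,.003),T(165,312,.008),T(305,346,.003)
a=(tl+bl)/2;b=(tr+br)/2;d=(b-a)/np.linalg.norm(b-a);print(a,b,"head",np.arctan2(d[1],d[0]).round(3),"w",np.cross(d,tl-bl))
w=np.array(grab_frame and [.545,-.046]);print("lat miss",np.cross(d,w-b),"fwd",d@(w-b))
# meter front-left corner now: bumper corner & white corner
print("white FL",T(310,354,.104),"bumper FL",T(302,380,.104))
E
```

```text
[0.57358627 0.06975685] [ 0.5521006  -0.01871223] head -1.809 w 0.041403349715158334
lat miss -0.0004600926927486445 fwd 0.028192716871440343
white FL [ 0.52248724 -0.02174766] bumper FL [ 0.50727564 -0.01683488]<stdin>:6: DeprecationWarning: Arrays of 2-dimensional vectors are deprecated. Use arrays of 3-dimensional vectors instead. (deprecated in NumPy 2.0)
<stdin>:7: DeprecationWarning: Arrays of 2-dimensional vectors are deprecated. Use arrays of 3-dimensional vectors instead. (deprecated in NumPy 2.0)
```

Aim is within 0.5 mm. Expected contact is after ~35–45 mm more travel, so I push straight on.

>>> step_arm(
  motion=[
    {"translation":[-0.025,0,0],"angular":[0,0,0],"jaw":-0.53},
    {"translation":[-0.05,0,0],"angular":[0,0,0],"jaw":-0.53},
    {"translation":[-0.075,0,0],"angular":[0,0,0],"jaw":-0.53},
    {"translation":[-0.1,0,0],"angular":[0,0,0],"jaw":-0.53},
    {"translation":[-0.125,0,0],"angular":[0,0,0],"jaw":-0.53},
  ],
)

```text
clock: 9.25
ee_pos: [0.575, 0.0716, 0.0079]
ee_rot: [[0.243, 0.97, 0.0], [0.97, -0.243, -0.0], [-0.0, 0.0, -1.0]]
wrist_force: [-0.1, 1.0, 0.7]
opening: 0.0201
```

>>> step_arm(
  motion=[
    {"translation":[-0.01,0,0],"angular":[0,0,0],"jaw":-0.53},
    {"translation":[-0.02,0,0],"angular":[0,0,0],"jaw":-0.53},
    {"translation":[-0.03,0,0],"angular":[0,0,0],"jaw":-0.53},
    {"translation":[-0.03,0,0],"angular":[0,0,0],"jaw":-0.53},
    {"translation":[-0.03,0,0],"angular":[0,0,0],"jaw":-0.53},
  ],
)

```text
clock: 9.88
ee_pos: [0.5735, 0.0661, 0.0078]
ee_rot: [[0.242, 0.97, -0.0], [0.97, -0.242, -0.0], [-0.0, -0.0, -1.0]]
wrist_force: [0.6, 1.0, -1.0]
opening: 0.02
```

>>> step_arm(
  motion=[
    {"translation":[-0.007,0,0],"angular":[0,0,0],"jaw":-0.53},
    {"translation":[-0.013,0,0],"angular":[0,0,0],"jaw":-0.53},
    {"translation":[-0.02,0,0],"angular":[0,0,0],"jaw":-0.53},
    {"translation":[-0.02,0,0],"angular":[0,0,0],"jaw":-0.53},
    {"translation":[-0.02,0,0],"angular":[0,0,0],"jaw":-0.53},
  ],
)

```text
clock: 10.5
ee_pos: [0.5726, 0.0622, 0.0079]
ee_rot: [[0.243, 0.97, 0.0], [0.97, -0.243, -0.0], [-0.0, 0.0, -1.0]]
wrist_force: [-0.3, 0.3, -0.1]
opening: 0.0198
```

>>> step_arm(
  motion=[
    {"translation":[-0.004,0,0],"angular":[0,0,0],"jaw":-0.53},
    {"translation":[-0.008,0,0],"angular":[0,0,0],"jaw":-0.53},
    {"translation":[-0.012,0,0],"angular":[0,0,0],"jaw":-0.53},
    {"translation":[-0.012,0,0],"angular":[0,0,0],"jaw":-0.53},
    {"translation":[-0.012,0,0],"angular":[0,0,0],"jaw":-0.53},
  ],
)

```text
clock: 11.12
ee_pos: [0.5721, 0.06, 0.0079]
ee_rot: [[0.242, 0.97, 0.0], [0.97, -0.242, 0.0], [0.0, 0.0, -1.0]]
wrist_force: [0.9, 2.6, -0.1]
opening: 0.0202
```

>>> step_arm(
  motion=[
    {"translation":[-0.003,0,0],"angular":[0,0,0],"jaw":-0.53},
    {"translation":[-0.006,0,0],"angular":[0,0,0],"jaw":-0.53},
    {"translation":[-0.006,0,0],"angular":[0,0,0],"jaw":-0.53},
    {"translation":[-0.006,0,0],"angular":[0,0,0],"jaw":-0.53},
    {"translation":[-0.006,0,0],"angular":[0,0,0],"jaw":-0.53},
  ],
)

```text
clock: 11.75
ee_pos: [0.5718, 0.0588, 0.0079]
ee_rot: [[0.243, 0.97, 0.0], [0.97, -0.243, 0.0], [0.0, 0.0, -1.0]]
wrist_force: [0.5, 2.4, 0.0]
opening: 0.02
```

```bash
cat > f.py <<'E'
from h import *
F=[];
for i in range(4):
    grab_frame("wrist");o=get_obs();F.append(o["wrist_force"])
print(np.mean(F,0).round(2),np.round(o["ee_pos"],4),o["clock"])
E
python3 f.py
```

```text
[0.91 2.89 0.08] [0.5718 0.0588 0.0079] 11.95
```

>>> step_arm(
  motion=[
    {"translation":[-0.003,0,0],"angular":[0,0,0],"jaw":-0.53},
    {"translation":[-0.006,0,0],"angular":[0,0,0],"jaw":-0.53},
    {"translation":[-0.006,0,0],"angular":[0,0,0],"jaw":-0.53},
    {"translation":[-0.006,0,0],"angular":[0,0,0],"jaw":-0.53},
    {"translation":[-0.006,0,0],"angular":[0,0,0],"jaw":-0.53},
  ],
)

```text
clock: 12.58
ee_pos: [0.5715, 0.0576, 0.0079]
ee_rot: [[0.243, 0.97, 0.0], [0.97, -0.243, -0.0], [0.0, 0.0, -1.0]]
wrist_force: [0.7, 4.1, 1.0]
opening: 0.0201
```

```bash
python3 f.py
```

```text
[1.29 4.34 0.11] [0.5715 0.0576 0.0079] 12.775
```

>>> step_arm(
  motion=[
    {"translation":[-0.003,0,0],"angular":[0,0,0],"jaw":-0.53},
    {"translation":[-0.005,0,0],"angular":[0,0,0],"jaw":-0.53},
    {"translation":[-0.005,0,0],"angular":[0,0,0],"jaw":-0.53},
    {"translation":[-0.005,0,0],"angular":[0,0,0],"jaw":-0.53},
    {"translation":[-0.005,0,0],"angular":[0,0,0],"jaw":-0.53},
  ],
)

```text
clock: 13.4
ee_pos: [0.5713, 0.0569, 0.0079]
ee_rot: [[0.242, 0.97, 0.0], [0.97, -0.242, 0.001], [0.001, 0.0, -1.0]]
wrist_force: [2.2, 6.3, -0.4]
opening: 0.0204
```

```bash
python3 f.py
```

```text
[ 1.69  5.59 -0.19] [0.5713 0.0569 0.0079] 13.6
```

Push force has risen to ~5.8 N, so the wedge is snug. I back off and rise.

>>> step_arm(
  motion=[
    {"translation":[0.03,0,0],"angular":[0,0,0],"jaw":-0.53},
    {"translation":[0.12,0,0],"angular":[0,0,0],"jaw":-0.53},
    {"translation":[0.2,0,-0.15],"angular":[0,0,0],"jaw":-0.7},
    {"translation":[0.2,0,-0.45],"angular":[0,0,-0.2],"jaw":-1},
    {"translation":[0.2,0,-0.72],"angular":[0,0,-0.36],"jaw":-1},
  ],
)

```text
clock: 14.22
ee_pos: [0.5808, 0.0963, 0.1534]
ee_rot: [[0.061, 0.998, -0.0], [0.998, -0.061, -0.001], [-0.001, -0.0, -1.0]]
wrist_force: [1.2, 0.7, -0.7]
opening: 0.0003
```

```bash
python3 to.py .522 -.0295 .15 1.504; python3 snap.py 5 top scene wrist; python3 - <<'E'
import cv2,numpy as np
a=cv2.imread("pics/top5.png")[180:280,230:310];a=cv2.resize(a,(400,500),interpolation=cv2.INTER_CUBIC)
b=cv2.resize(cv2.imread("pics/scene5.png")[160:300,240:400],(400,350));c=np.zeros((500,800,3),np.uint8);c[:,:400]=a;c[:350,400:]=b;cv2.imwrite("pics/m5.png",c)
E
```

```text
pos [0.5808 0.0963 0.1534] yaw 1.509 t 14.225 F [ 1.2   0.75 -0.66] tr [-0.646 -0.255  0.018] ang [-0.001  0.002  0.011]
top [ 0.492 -0.025  1.449] [ 0.09  0.03 -1.  ]
scene [0.978 0.586 0.969] [-0.3  -0.53 -0.79]
wrist [0.588 0.172 0.301] [-0.01 -0.3  -0.95]
{'clock': 14.375, 'ee_pos': [0.584, 0.096, 0.156], 'ee_rot': [[0.065, 0.998, 0.008], [0.998, -0.065, -0.001], [-0.0, 0.008, -1.0]], 'wrist_force': [0.304, -0.285, 0.127], 'opening': 0.0}
```

View pics/wrist5.png

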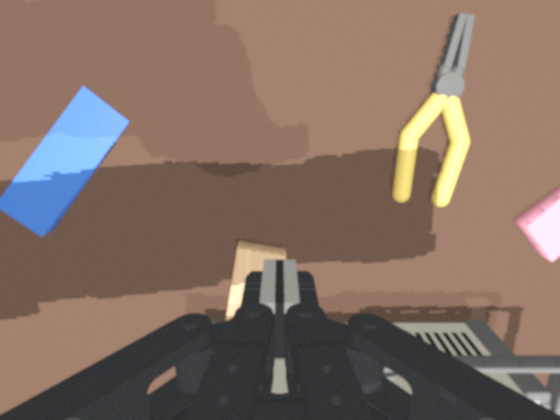

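Wrist view: the wedge's thick end is at (262,243), the rest runs under the gripper toward the meter, and the pliers and blue wedge are undisturbed. Next I return over the press spot and confirm the meter hasn't shifted by comparing the top images.

>>> step_arm(
  motion=[
    {"translation":[-0.2,-0.08,0],"angular":[0,0,0],"jaw":-1},
    {"translation":[-0.4,-0.17,0],"angular":[0,0,0],"jaw":-1},
    {"translation":[-0.645,-0.255,0.02],"angular":[0,0,0.01],"jaw":-1},
    {"translation":[-0.645,-0.255,0.12],"angular":[0,0,0.01],"jaw":-1},
    {"translation":[-0.645,-0.255,0.2],"angular":[0,0,0.01],"jaw":-1},
  ],
)

```text
clock: 15.0
ee_pos: [0.5203, -0.0304, 0.1099]
ee_rot: [[0.072, 0.997, -0.003], [0.997, -0.072, -0.0], [-0.0, -0.003, -1.0]]
wrist_force: [0.4, 0.8, 0.1]
opening: -0.0001
```

```bash
python3 to.py .522 -.0295 .106 1.504; python3 - <<'E'
import cv2,numpy as np
a,b=[cv2.imread(f"pics/top{i}.png",0) for i in(0,5)]
# right rear + right side of meter, free of the arm in both
t=a[155:260,345:375];r=cv2.matchTemplate(b[150:265,340:380],t,cv2.TM_CCOEFF_NORMED);print(r.max(),np.unravel_index(r.argmax(),r.shape))
s=cv2.phaseCorrelate(np.float32(a[155:265,340:380]),np.float32(b[155:265,340:380]));print(s)
E
```

```text
pos [ 0.5203 -0.0304  0.1099] yaw 1.499 t 15.0 F [0.39 0.81 0.11] tr [0.005 0.008 0.019] ang [-0.005  0.    -0.011]
0.9991804 (np.int64(5), np.int64(5))
((0.17054954176856185, 0.009269686239299801), 1.0064989376068114)
```

The meter hasn't moved (0.2 px). Pressing again.

>>> step_arm(
  motion=[
    {"translation":[0,0,0.01],"angular":[0,0,0],"jaw":-1},
    {"translation":[0,0,0.02],"angular":[0,0,0],"jaw":-1},
    {"translation":[0,0,0.03],"angular":[0,0,0],"jaw":-1},
    {"translation":[0,0,0.035],"angular":[0,0,0],"jaw":-1},
    {"translation":[0,0,0.035],"angular":[0,0,0],"jaw":-1},
  ],
)

```text
clock: 15.62
ee_pos: [0.5218, -0.03, 0.1051]
ee_rot: [[0.07, 0.998, 0.0], [0.998, -0.07, -0.0], [-0.0, 0.0, -1.0]]
wrist_force: [-0.1, 0.4, 0.0]
opening: 0.0
```

```bash
python3 to.py .522 -.0295 .104 1.504
```

```text
pos [ 0.5218 -0.03    0.1051] yaw 1.501 t 15.625 F [-0.07  0.41  0.05] tr [0.002 0.001 0.005] ang [ 0.001  0.    -0.006]
```

>>> step_arm(
  motion=[
    {"translation":[0,0,0.004],"angular":[0,0,0],"jaw":-1},
    {"translation":[0,0,0.008],"angular":[0,0,0],"jaw":-1},
    {"translation":[0,0,0.009],"angular":[0,0,0],"jaw":-1},
    {"translation":[0,0,0.009],"angular":[0,0,0],"jaw":-1},
    {"translation":[0,0,0.009],"angular":[0,0,0],"jaw":-1},
  ],
)

```text
clock: 16.25
ee_pos: [0.5218, -0.03, 0.1036]
ee_rot: [[0.07, 0.998, 0.001], [0.998, -0.07, -0.0], [-0.0, 0.001, -1.0]]
wrist_force: [-1.8, 0.9, 5.5]
opening: 0.0
```

>>> step_arm(
  motion=[
    {"translation":[0,0,0.003],"angular":[0,0,0],"jaw":-1},
    {"translation":[0,0,0.005],"angular":[0,0,0],"jaw":-1},
    {"translation":[0,0,0.005],"angular":[0,0,0],"jaw":-1},
    {"translation":[0,0,0.005],"angular":[0,0,0],"jaw":-1},
    {"translation":[0,0,0.005],"angular":[0,0,0],"jaw":-1},
  ],
)

```text
clock: 16.88
ee_pos: [0.5218, -0.0299, 0.1033]
ee_rot: [[0.07, 0.998, 0.001], [0.998, -0.07, -0.0], [-0.0, 0.001, -1.0]]
wrist_force: [-4.0, 1.3, 10.6]
opening: -0.0002
```

```bash
python3 f.py
```

```text
[-3.74  1.53 11.47] [ 0.5217 -0.0299  0.1034] 17.075
```

With 11.5 N on the corner it sinks only ~0.3 mm beyond contact (it was ~6 mm at 5 N before), so it no longer rocks. Releasing and moving clear.

>>> step_arm(
  motion=[
    {"translation":[0,0,-0.01],"angular":[0,0,0],"jaw":-1},
    {"translation":[0,0,-0.05],"angular":[0,0,0],"jaw":-1},
    {"translation":[0,0,-0.2],"angular":[0,0,0],"jaw":-1},
    {"translation":[0,0,-0.4],"angular":[0,0,0],"jaw":-1},
    {"translation":[0,-0.1,-0.6],"angular":[0,0,0],"jaw":-1},
  ],
)

```text
clock: 17.7
ee_pos: [0.5023, -0.0288, 0.2232]
ee_rot: [[0.07, 0.998, 0.0], [0.998, -0.07, -0.0], [-0.0, 0.0, -1.0]]
wrist_force: [0.3, -0.6, -0.6]
opening: 0.0001
```

>>> step_arm(
  motion=[
    {"translation":[0.1,-0.15,0],"angular":[0,0,0],"jaw":-1},
    {"translation":[0.3,-0.3,0],"angular":[0,0,0],"jaw":-1},
    {"translation":[0.5,-0.4,0],"angular":[0,0,0],"jaw":-1},
    {"translation":[0.7,-0.4,0],"angular":[0,0,0],"jaw":-1},
    {"translation":[0.8,-0.4,0],"angular":[0,0,0],"jaw":-1},
  ],
)

```text
clock: 18.32
ee_pos: [0.4328, 0.1383, 0.2225]
ee_rot: [[0.068, 0.998, 0.001], [0.998, -0.068, 0.0], [0.0, 0.001, -1.0]]
wrist_force: [0.4, -0.4, -0.8]
opening: -0.0005
```

```bash
python3 snap.py 6 top scene; python3 - <<'E'
import cv2,numpy as np
a=cv2.imread("pics/top6.png")[150:280,222:382];a=cv2.resize(a,(400,325),interpolation=cv2.INTER_CUBIC)
b=cv2.resize(cv2.imread("pics/scene6.png")[130:310,200:400],(400,360));c=np.zeros((360,800,3),np.uint8);c[:325,:400]=a;c[:,400:]=b;cv2.imwrite("pics/m6.png",c)
p,q=[cv2.imread(f"pics/top{i}.png",0) for i in(0,6)]
print(cv2.phaseCorrelate(np.float32(p[155:265,340:380]),np.float32(q[155:265,340:380])))
E
```

```text
top [ 0.492 -0.025  1.449] [ 0.09  0.03 -1.  ]
scene [0.978 0.586 0.969] [-0.3  -0.53 -0.79]
{'clock': 18.425, 'ee_pos': [0.433, 0.138, 0.222], 'ee_rot': [[0.067, 0.998, 0.0], [0.998, -0.067, 0.0], [0.0, 0.0, -1.0]], 'wrist_force': [-0.291, 0.325, -0.005], 'opening': 0.0}
((0.09854466919110294, -0.051794085328126016), 1.0108346033096314)
```

View pics/m6.png

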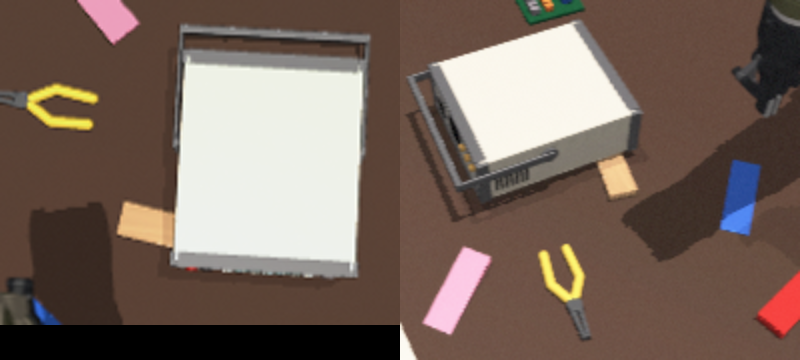

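The wedge sits under the front-left foot, with its tail at (120,222) in the left crop. The meter hasn't shifted (0.1 px), the bystanders are untouched and the arm is clear.

```bash
python3 -c "
from rig import *
print(job_done())"
```

```text
the job is handed in; nothing more can be done
None
```

The job is done and handed in at about 18.4 s of the 64 s allowed; it reports no verdict.

- **First press:** the corner rocked. It sank about 6 mm at roughly 3–5 N until the foot met the bench. The force briefly reached 15.9 N at the bottom before I let go.
- **Wedge:** I pushed the beech wedge, thin end first, in a curve and then straight under the worn foot. I stopped when the push had risen to about 5.8 N, with the thin end roughly 25 mm past the foot.
- **Second press:** at 11.5 N the same corner gave only about 0.3–0.6 mm, so it no longer rocks.
- **Last checks:** top-view images show the meter moved about 0.1 px from start to end. The reel, screwdriver and board were not checked one by one in the last pictures. The pliers and the look-alike wedges look undisturbed, and the arm is clear.

The foot's contact with the wedge is hidden from the cameras. That it is snug and level is judged from the push force and the second press, not seen directly. No check failed.

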